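Spin, brake and lock the cake turntable

TASK

The cake turntable on the worktop has just been washed: check that it runs freely and lock it for putting away. With the fingertips on its flat top, set the plate spinning briskly (about half a turn a second, either way round) and let it run untouched for a good second; then, while it is still turning, slow it with a light touch on the top so that it comes to rest with the notch in its rim squarely in front of the lock bolt, lift off, and only then push the bolt fully home into the notch by its thumb tab. Touch the plate lightly, never push the bolt at a spinning plate, and leave the cup and the two spoons where they lie.

Things in the scene. Friction and masses are not known exactly. Their poses are not given: they have to be found in the camera images.
- turntable: The stand: weighted grey foot, 176 mm across, held fast to the worktop by rubber. Origin under its middle; x points from the lock across the axis. The plate on it weighs 0.8 to 1.3 kg (inertia about 0.008 kg m2) and runs freely for 10 s or more; it slows by itself from 3 to 2 rad/s in about 5 s. Its bearing is sprung: it gives about 1 mm for 6 N pressed on the plate.
- plate_centre (a point): Centre of the plate's flat top, 92 mm above the worktop, on the axis. Bare aluminium disc, 240 mm across: flat table of 106 mm radius, then a rim flange 3 mm lower. A fingertip pressed on with 8 to 15 N and stroked 10 cm along a tangent, rising while moving, spins it; a touch of 1 to 2 N slows it within a second, 5 N stops it at once and then holds it to the finger.
- plate (a joint): Angle of the plate in rad, positive anticlockwise seen from above, counting on over whole turns without limit. At 0 and every multiple of 2 pi the notch stands exactly in front of the lock bolt.
- notch (a point): Middle of the notch in the plate's rim flange, 113 mm from the axis; it turns with the plate. An open slot 17 mm wide, cut 14 mm in from the edge right through the 13 mm thick flange, the only one in the rim; a short engraved line on the table points to it.
- lock_mouth (a point): Fixed point on the stand in line with the bolt, 113 mm from the axis: where the middle of the notch must come to rest. The lock is a grey bracket just outside the rim, on the side towards the robot or to the right of that; the cheeks of its guide slot end 96 mm above the worktop. Its x axis points along the bolt's way in, level, towards the plate's axis.
- lock_bolt (a joint): Travel of the bolt in m: 0 drawn back, as it starts, 0.018 home against its stop, 11 mm deep in the notch. It slides towards the plate's axis against 1.5 N of friction and stays where it is left. Its nose meets the rim at 0.007 if the notch is not there; being round, 11 mm thick, it draws in a notch that is up to about 4 mm off.
- bolt_tab (a point): Middle of the outer face of the bolt's thumb tab, the face to push on: a black upright tab, 30 mm wide, 10 mm thick along the bolt, from 98 to 120 mm above the worktop, 157 mm from the axis when drawn back; it moves with the bolt. The space outside it is free.
- espresso_cup: Striped espresso cup, 60 mm across and 49 mm high, standing to the left of the turntable by the hob; leave it alone. Origin under its middle.
- teaspoon: Teaspoon, 139 mm long, lying at the front edge of the worktop; leave it alone. Origin under its middle.
- wooden_spoon: Wooden spoon, 310 mm long, lying to the right of the turntable; leave it alone. Origin under its middle.

How it is judged:
By the outcome, as a careful person would: the job done as asked, in the order asked, and still so for the second after the job is handed in, with the robot touching nothing.
It also fails if it takes over 61 s, if anything falls off the work surface, if the arm or the gripper's body presses on something with over 40 N, if the wrist force passes 120 N, or if a joint passes its speed limit or range.

ROBOT

A 7-joint arm with a two-finger parallel gripper is mounted at the origin on a cart in front of the work surface, level with it; the furniture and walls round the work are solid. World frame = base frame: x ahead of the robot, y to its left, z up, the work surface at z = 0. Lengths are in m, angles in rad, forces in N, time in s.
With the tool pointing down it reaches from about 0.4 to 0.85 m from the base axis. Payload 10.4 kg.
Tool frame: the origin (TCP) lies at the very end of the fingers, on their centre line; the grasp point (between the pads) lies 19 mm behind it (manip.pinch_z is the distance from the TCP to the grasp point, in m); z points along the fingers, y is the line along which they close (so a half turn about z gives the same grasp; the last joint's range is limited). The gripper opens to 85 mm and grips with 20 to 120 N. Pads are 22 mm wide; open, the fingers measure 114 mm over their backs; the gripper's body (76 mm by 85 mm) begins 54 mm behind the grasp point. The pads swing forward as they close: fully open they stand 13 mm farther back than shut.
Start: joints at [-1.174, 0.332, -0.065, 1.46, 0.022, 1.35, -0.088], TCP at [0.255, 0.571, 0.231] pointing down, gripper open.
Joint ranges: [-2.6, 2.6], [-0.5, 2.12], [-1.47, 1.34], [0.16, 2.42], [-1.27, 4.41], [0.06, 2.06], [-2.6, 2.6]. Speed limits (rad/s): [2.22, 2.22, 2.79, 2.79, 3.14, 3.14, 3.14].

INTERFACE

Orientations are given as a unit quaternion [x, y, z, w].
In Python, from workcell import manip gives the robot as it stands. The module is installed in compiled form; this text tells all that it offers.
- The arm moves only by the shell command python3 -m creep 'ROWS' [OPENING] [FORCE]. ROWS is a JSON object of lists of equal length, an entry for each row: "slide": the shift along the tool's x, y, z in m, a list of three; "twist": the turn about the tool's z in degrees. A call has 1 to 8 rows; each row shifts and turns the commanded pose from where the row before left it, along the tool's axes as they then stand; what a row does not reach is not made up. A row lasts 1/8 s, in which the tool goes at most 62.5 mm and 10.7 degrees, less where a joint would pass 70% of its speed; a pose out of reach is approached as far as the arm can. A call with a gripper value outside its range is refused whole. OPENING is the opening in per cent of the stroke, from 0 (shut) to 100 (fully open), set as the call begins (- or left out, the last holds). The fingers move at their own pace and stop on an object; FORCE is the grip in N (left out, the last holds). Time passes only in rows, so rows that do not move let the fingers close. It gives the time, the measured TCP pose, the force, the opening and the grip force at its end, in the units of the state.
- manip.get_obs(): the state, without advancing time (a new reading comes with each control period).
- manip.camera(name): name is "side" or "top"; returns (picture, depth): 384x512x3 uint8, blue, green, red; 384x512 float32, m along the optical axis (not along the pixel's ray), 0 where there is no reading.
- manip.camera_params(name): a dict with "intrinsics" (3x3 intrinsics, pixels), "R" (3x3) and "t" (3): a world point X has camera coordinates R X + t. Camera axes: x right, y down, z forward; pixel columns grow to the right and rows downward; lengths in m; the calibration is good to about 2 mm. A picture is of the moment at which its call begins. camera_params takes no time and is no camera call.
- manip.hand_in(): hands the job in; it is judged then, once.
The state is a dict: "clock": time; "joint_pos": joint angles; "joint_velocities": joint speeds; "tau": joint torques, N m; "position": TCP position; "ee_rot": TCP orientation; "ft_force": force on the tool from outside, world axes, zero at the start; "torque": the same for the moment, N m; "grip_width": opening from 0.0 (shut) to 1.0 (fully open); "grasp_force": force on a finger pad.
Only numpy, scipy, OpenCV 4.12 (cv2) and the standard library are available. Lean on these libraries where they do the work, as an engineer would, in place of code of your own. Each camera call takes 0.05 s, during which the arm holds its last target. There are 200 camera calls.

## Working session

There is one attempt and no reset: what is moved stays moved. The work goes in short steps, Python scripts to look and compute and a shell command to move; the robot and the scene stay as the last step left them, time stands still between calls to the robot, and variables do not carry over. Pictures are saved under pics/ and viewed, at most 10 in all, crops included, and the job is handed in when it is done.

```bash
mkdir -p pics; python3 - <<'E'
from workcell import manip
import cv2,numpy as np
for n in("side","top"):
    p,d=manip.camera(n); cv2.imwrite(f"pics/{n}0.png",p); np.save(f"{n}0.npy",d)
    c=manip.camera_params(n); print(n,np.round(c["intrinsics"],1).tolist(),np.round(c["R"],3).tolist(),np.round(c["t"],3), "cam",np.round(-c["R"].T@c["t"],3))
o=manip.get_obs(); print({k:np.round(v,3).tolist() for k,v in o.items()}); 
E
```

```text
side [[393.7, 0.0, 258.9], [0.0, 393.7, 190.7], [0.0, 0.0, 1.0]] [[-0.991, -0.135, -0.014], [-0.078, 0.649, -0.757], [0.111, -0.749, -0.654]] [0.499 0.267 0.859] cam [0.419 0.537 0.771]
top [[454.8, 0.0, 248.2], [0.0, 454.8, 193.6], [0.0, 0.0, 1.0]] [[0.004, -1.0, -0.004], [-0.989, -0.003, -0.147], [0.147, 0.004, -0.989]] [-0.204  0.555  1.107] cam [ 0.387 -0.207  1.176]
{'clock': 0.1, 'joint_pos': [-1.174, 0.333, -0.065, 1.461, 0.022, 1.35, -0.088], 'joint_velocities': [-0.0, -0.0, -0.002, -0.001, -0.001, 0.002, 0.001], 'tau': [0.001, -62.674, 0.049, -39.243, 0.016, 0.007, -0.0], 'position': [0.255, 0.57, 0.231], 'ee_rot': [0.208, 0.978, -0.001, -0.0], 'ft_force': [0.557, -0.168, 0.477], 'torque': [-0.041, 0.039, -0.056], 'grasp_force': 0.0, 'grip_width': 0.997}
```

View pics/side0.png

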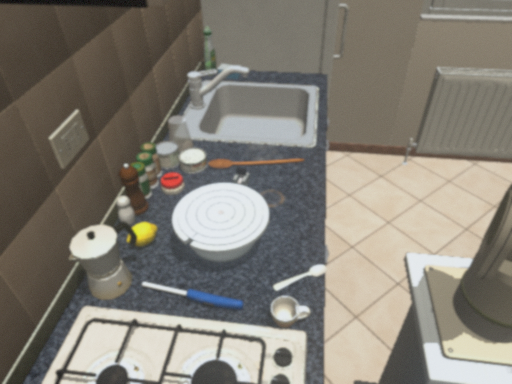

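View pics/top0.png

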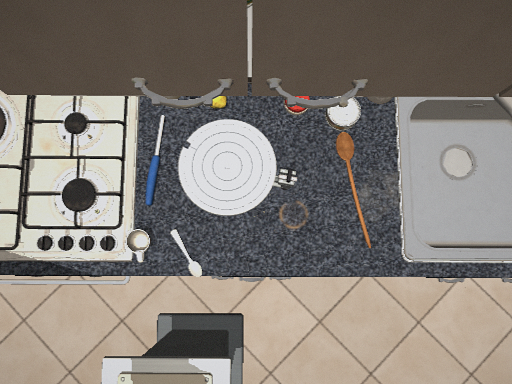

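The top view shows the plate around (227,167), the notch at about (187,146) on the upper left of the rim, and the lock at about (287,177) on the right (-y). The cup is at (139,240), the teaspoon at (187,253) and the wooden spoon at (355,190). The side view shows the plate at (221,215) and the lock at (240,175). Next I'll measure these points.

```bash
cat > h.py <<'E'
from workcell import manip
import cv2,numpy as np
from scipy.spatial.transform import Rotation as Ro
def ray(c,uv,z):
    K,R,t=c["intrinsics"],c["R"],c["t"]; o=-R.T@t
    uv=np.atleast_2d(uv).astype(float)
    d=np.c_[(uv-K[:2,2])/K[0,0],np.ones(len(uv))]@R
    return o+d*((z-o[2])/d[:,2])[:,None]
def cloud(c,d):
    v,u=np.mgrid[:384,:512]; K=c["intrinsics"]
    P=np.stack([(u-K[0,2])/K[0,0]*d,(v-K[1,2])/K[1,1]*d,d],-1)
    return (P-c["t"])@c["R"]
E
python3 - <<'E'
from h import *
for n in("top","side"):
    c=manip.camera_params(n); X=cloud(c,np.load(n+"0.npy")); p=cv2.imread(f"pics/{n}0.png")
    r=(np.hypot(X[...,0]-.46,X[...,1]+.16)<.25)&(np.load(n+"0.npy")>0)
    m=(r&(X[...,2]>.078)&(X[...,2]<.10)).astype(np.uint8)
    k,l,s,ce=cv2.connectedComponentsWithStats(m); i=1+s[1:,4].argmax()
    P=X[l==i]; e=max(cv2.findContours((l==i).astype(np.uint8),0,1)[0],key=cv2.contourArea)[:,0]
    W=ray(c,e,.089); (cx,cy),rad=cv2.minEnclosingCircle(W[:,:2].astype(np.float32))
    print(n,"z med",np.median(P[:,2]),"circ",cx,cy,rad, "area mean",P.mean(0))
    hi=r&(X[...,2]>.10)&(X[...,2]<.14); print("tab",hi.sum(),X[hi].mean(0) if hi.any() else 0)
    print("tabext",X[hi].min(0),X[hi].max(0)) if hi.any() else 0
p=cv2.imread("pics/top0.png"); s=cv2.imread("pics/side0.png")
a=cv2.resize(p[110:225,170:310],None,fx=5,fy=5,interpolation=2); cv2.imwrite("pics/c1.png",a)
E
```

```text
top z med 0.09072229206297046 circ 0.6155427098274231 -0.1507779061794281 0.1198786124587059 area mean [ 0.60582819 -0.15180073  0.09057052]
tab 60 [ 0.58811585 -0.29940401  0.11707323]
tabext [ 0.57270143 -0.30620698  0.10004476] [ 0.60673042 -0.28596433  0.12416684]
side z med 0.09169696302025779 circ 0.607991635799408 -0.1702553927898407 0.15161167085170746 area mean [ 0.60687194 -0.13852128  0.09113765]
tab 78 [ 0.59363185 -0.29468975  0.11270535]
tabext [ 0.57973707 -0.30415969  0.10029547] [ 0.60861381 -0.28919698  0.12170722]
```

View pics/c1.png

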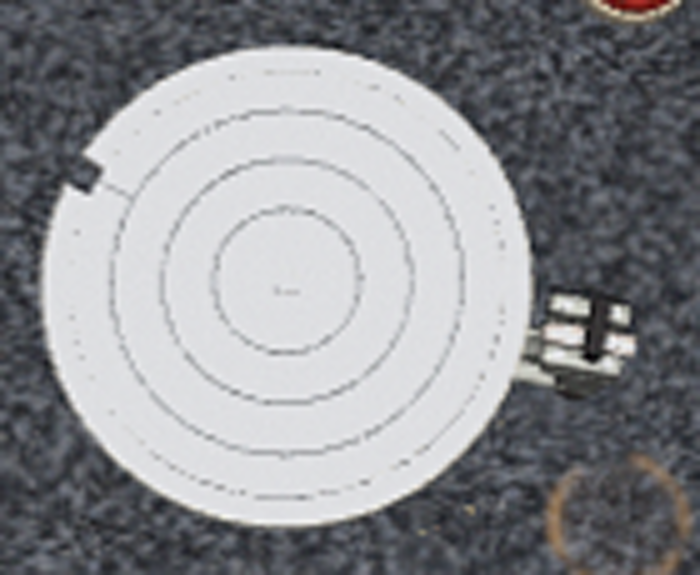

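The plate's disc is clear in the crop. Its notch is at crop (87,173) and the engraved line points to it. The black tab is at crop (597,327), which is full-image (289.4,175.4). I'll fit the circle and work out the lock and notch directions.

```bash
cat >> h.py <<'E'
def plate(p,c):
    h=cv2.cvtColor(p,cv2.COLOR_BGR2HSV)
    m=((h[...,2]>165)&(h[...,1]<45)).astype(np.uint8); m[:,280:]=0; m[:100]=0; m[:,:165]=0; m[225:]=0
    m=cv2.morphologyEx(m,cv2.MORPH_OPEN,np.ones((3,3)))
    k,l,s,_=cv2.connectedComponentsWithStats(m); l=(l==1+s[1:,4].argmax()).astype(np.uint8)
    return l
E
python3 - <<'E'
from h import *
from scipy.optimize import least_squares
c=manip.camera_params("top"); p=cv2.imread("pics/top0.png"); l=plate(p,c)
e=max(cv2.findContours(l,0,1)[0],key=cv2.contourArea)[:,0]
W=ray(c,e,.088)[:,:2]
f=least_squares(lambda q:np.hypot(*(W-q[:2]).T)-q[2],[.615,-.15,.12],loss="soft_l1",f_scale=.001).x; print("plate",f)
C=f[:2]
# notch: dark pixels in rim zone
v,u=np.mgrid[:384,:512]; G=ray(c,np.c_[u.ravel(),v.ravel()],.088)[:,:2]-C
r=np.hypot(*G.T); g=p.max(2).ravel(); a=np.arctan2(G[:,1],G[:,0])
k=(r>.108)&(r<.116)&(g<140); print("notch",k.sum(),np.degrees(a[k]).round(), np.degrees(np.arctan2(*(G[k]*((170-g[k])[:,None])).sum(0)[::-1])), "r",np.hypot(*G[k].mean(0)))
# tab black
T=ray(c,np.c_[u.ravel(),v.ravel()],.120)[:,:2]
D=T-C; k=(np.hypot(*D.T)>.13)&(np.hypot(*D.T)<.17)&(g<60)&(u.ravel()>275)&(v.ravel()>165)&(v.ravel()<183)
print("tab uv",np.c_[u.ravel(),v.ravel()][k].tolist()); m=T[k].mean(0); d=m-C
print("tabtop",m,"r",np.hypot(*d),"ang",np.degrees(np.arctan2(d[1],d[0])))
for n in("top","side"):
    cc=manip.camera_params(n); X=cloud(cc,np.load(n+"0.npy")); q=X[...,2]; dd=X[...,:2]-C
    P=X[(q>.108)&(q<.126)&(np.hypot(dd[...,0],dd[...,1])<.19)&(np.hypot(dd[...,0],dd[...,1])>.12)]; print(n,len(P),P.mean(0),np.degrees(np.arctan2(*(P.mean(0)[:2]-C)[::-1])),np.hypot(*(P.mean(0)[:2]-C)))
E
```

```text
plate [ 0.61603719 -0.15017969  0.11829899]
notch 20 [59. 58. 60. 59. 58. 61. 61. 60. 60. 63. 62. 61. 64. 64. 63. 62. 65. 65.
 64. 65.] 61.833307063601154 r 0.11210119823945656
tab uv [[291, 166], [282, 167], [286, 167], [287, 167], [288, 167], [294, 167], [283, 168], [284, 168], [285, 168], [286, 168], [287, 168], [288, 168], [289, 168], [290, 168], [288, 169], [289, 169], [290, 169], [291, 169], [292, 169], [293, 169], [288, 170], [289, 170], [290, 170], [291, 170], [292, 170], [293, 170], [294, 170], [295, 170], [288, 171], [289, 171], [290, 171], [297, 171], [288, 172], [289, 172], [290, 172], [291, 172], [297, 172], [281, 173], [288, 173], [290, 173], [284, 174], [286, 174], [287, 174], [288, 174], [290, 174], [291, 174], [296, 174], [288, 175], [289, 175], [290, 175], [291, 175], [292, 175], [287, 176], [288, 176], [289, 176], [290, 176], [295, 176], [287, 177], [288, 177], [289, 177], [290, 177], [287, 178], [288, 178], [289, 178], [286, 179], [287, 179], [289, 179], [287, 180], [288, 180], [289, 180], [290, 180], [287, 181], [288, 181], [289, 181]]
tabtop [ 0.5933848  -0.29884831] r 0.15038447687608555 ang -98.66342836160564
top 56 [ 0.58854002 -0.29956817  0.11817907] -100.42940108543065 0.1518980384474098
side 57 [ 0.59340373 -0.29513807  0.11579412] -98.8743729684359 0.14671471016528326
```

```bash
python3 - <<'E'
from h import *
c=manip.camera_params("top"); C=np.array([.616,-.150])
for uv in([289,174.8],[289.5,175]):
    T=ray(c,uv,.12)[0,:2]-C; print(np.hypot(*T),np.degrees(np.arctan2(T[1],T[0])))
X=cloud(c,np.load("top0.npy")); print("cab",X[20,100],X[60,250],X[88,180],X[60,400])
p=cv2.imread("pics/side0.png"); cv2.imwrite("pics/c2.png",cv2.resize(p[160:260,165:280],None,fx=6,fy=6,interpolation=2))
E
python3 -m creep '{"slide":[[0,0,0],[0,0,0],[0.0,-0.03,0],[-0.02,-0.05,0],[-0.02,-0.055,0],[-0.02,-0.055,0]],"twist":[-7.5,-7,0,0,0,0]}' 0 30
```

```text
0.15106862188355089 -100.34144246129935
0.15231103800987864 -100.4384316572654
cab [ 0.5883376  -0.0793364   0.81703568] [ 0.62676918 -0.20631871  0.6571214 ] [ 0.58787354 -0.1241177   0.66555548] [ 0.58760996 -0.3574215   0.74247511]
clock: 0.85
position: [0.2825, 0.3714, 0.231]
ee_rot: [0.083, 0.997, -0.0, -0.0]
ft_force: [1.3, 0.7, 1.2]
grip_width: -0.001
grasp_force: 0.0
```

View pics/c2.png

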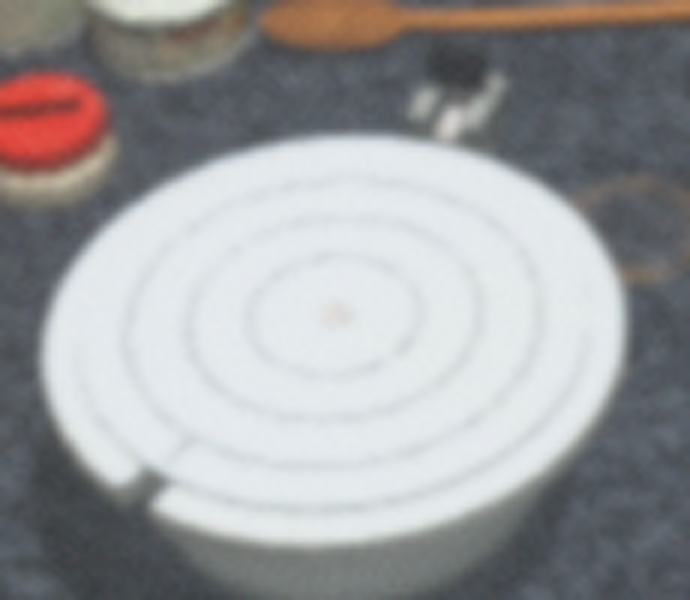

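```bash
python3 -m creep '{"slide":[[-0.03,-0.035,0],[-0.042,-0.044,0],[-0.042,-0.044,0],[-0.042,-0.044,0],[-0.042,-0.044,0],[-0.042,-0.044,0.01],[-0.042,-0.044,0.02],[-0.042,-0.044,0.02]],"twist":[0,0,0,0,0,0,0,0]}'
python3 - <<'E'
from h import *
C=np.array([.616,-.150])
c=manip.camera_params("side")
for uv,z in(([241.3,171.2],.113),([241.3,169],.12),([220.8,212.2],.092)):
    T=ray(c,uv,z)[0,:2]; print(T);T=T-C; print(np.hypot(*T),np.degrees(np.arctan2(T[1],T[0])))
print(ray(manip.camera_params("top"),[170+286/5,110+290/5],.092))
E
```

```text
clock: 1.85
position: [0.5442, -0.0177, 0.1817]
ee_rot: [0.083, 0.997, 0.0, 0.0]
ft_force: [0.9, 2.2, -0.6]
grip_width: 0.005
grasp_force: 0.0
[ 0.5900235  -0.29061376]
0.14299303715080217 -100.46662083410325
[ 0.58983826 -0.29133017]
0.14373118644471253 -100.48735561689368
[ 0.61820046 -0.1478363 ]
0.003086040566561221 44.517380729042685
[[ 0.6105769  -0.15103511  0.092     ]]
```

```bash
python3 -m creep '{"slide":[[-0.007,-0.035,0.02],[-0.007,-0.034,0.03],[0,0,0.02],[0,0,0.01],[0,0,0.003],[0,0,0]],"twist":[0,0,0,0,0,0]}'
python3 - <<'E'
from h import *
p,_=manip.camera("top");q,_=manip.camera("side"); cv2.imwrite("pics/ts.png",np.hstack([p[60:300,130:400],q[100:340,140:410]]))
o=manip.get_obs(); print(o["position"],o["ft_force"])
E
```

```text
clock: 2.6
position: [0.5461, -0.086, 0.0997]
ee_rot: [0.083, 0.997, 0.0, 0.0]
ft_force: [-0.6, -0.2, -0.4]
grip_width: 0.001
grasp_force: 0.0
[ 0.54618125 -0.08620593  0.1000154 ] [ 0.30516908 -0.53537841 -0.41251095]
```

View pics/ts.png

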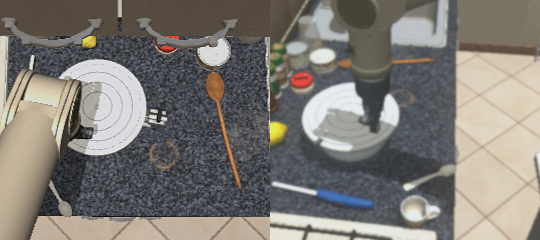

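The near-left arm pose leaves the far and right sides of the plate visible from the top, along with the lock. So I'll spin clockwise: the notch then comes round the visible far side to the lock. I move to the right-hand start of the stroke and probe.

```bash
python3 -m creep '{"slide":[[0,-0.035,0],[0,-0.04,0],[0,-0.02,0],[0,0,0.004],[0,0,0.003],[0,0,0.001],[0,0,0.001],[0,0,0]],"twist":[0,0,0,0,0,0,0,0]}'
```

```text
clock: 3.7
position: [0.5305, -0.1798, 0.0908]
ee_rot: [0.083, 0.997, 0.0, 0.001]
ft_force: [-0.6, 0.6, 5.4]
grip_width: 0.001
grasp_force: 2.7
```

```bash
python3 -m creep '{"slide":[[0,0.006,0.001],[0,0.022,0],[0,0.033,-0.0005],[0,0.033,-0.002],[0,0.028,-0.008],[0,0.015,-0.01],[0,0.005,-0.005],[0,0,0]],"twist":[0,0,0,0,0,0,0,0]}'
cat >> h.py <<'E'
C=np.array([.616,-.150])
def notch(p,dbg=0):
    c=manip.camera_params("top")
    a=np.radians(np.arange(-180,180,.5)); rr=np.linspace(.1085,.1145,5)
    P=np.array([[C[0]+r*np.cos(a),C[1]+r*np.sin(a),0*a+.088] for r in rr]).transpose(0,2,1)
    x=P@c["R"].T+c["t"]; uv=(x[...,:2]/x[...,2:])*c["intrinsics"][0,0]+c["intrinsics"][:2,2]
    g=cv2.remap(cv2.cvtColor(p,6).astype(np.float32),uv[...,0].astype(np.float32),uv[...,1].astype(np.float32),1).mean(0)
    # visible arc only: bright ring around; 17mm = 8.6 deg dark
    d=cv2.erode(cv2.blur(np.tile(g,3)[None],(1,1)),np.ones((1,1)))[0]
    n=len(g); g3=np.tile(g,3)
    k=9; inn=np.array([g3[n+i-5:n+i+6].mean() for i in range(n)])
    out=np.array([min(g3[n+i-24:n+i-14].min(),g3[n+i+15:n+i+25].min()) for i in range(n)])
    s=np.where(out>110,out-inn,-99); i=s.argmax()
    j=np.arange(i-13,i+14); w=np.clip(out[i]-g3[n+j],0,None)
    return np.degrees(a[0])+.5*(w*j).sum()/w.sum(), s[i]
def track(n=4,gap=0):
    for _ in range(n):
        t=manip.get_obs()["clock"]; p,_=manip.camera("top"); A,s=notch(p); print(f"t {t:.3f} notch {A:.1f} score {s:.0f}")
    return p
E
python3 - <<'E'
from h import *
print(notch(cv2.imread("pics/top0.png")))
p=track(5); cv2.imwrite("pics/s1.png",p)
E
```

```text
clock: 4.7
position: [0.5537, -0.0408, 0.1152]
ee_rot: [0.084, 0.997, 0.0, 0.0]
ft_force: [0.4, -0.4, -0.6]
grip_width: 0.001
grasp_force: 0.0
(np.float64(61.78906851349558), np.float32(136.12354))
t 4.700 notch -89.3 score 155
t 4.750 notch -97.9 score 152
t 4.800 notch -106.7 score 73
t 4.850 notch -116.1 score 157
t 4.900 notch -124.7 score 160
```

```bash
python3 -m creep '{"slide":[[0,-0.01,0],[0,-0.02,0],[0,-0.02,0.004],[0,-0.015,0.006],[0,0,0.006],[0,0,0.002],[0,0,0],[0,0,0]],"twist":[0,0,0,0,0,0,0,0]}'
python3 - <<'E'
from h import *
p=track(6); cv2.imwrite("pics/s2.png",p); print(manip.get_obs()["position"],manip.get_obs()["ft_force"])
E
```

```text
clock: 5.95
position: [0.5429, -0.1037, 0.0969]
ee_rot: [0.083, 0.997, 0.0, 0.0]
ft_force: [-0.7, 0.1, -0.3]
grip_width: 0.003
grasp_force: 0.0
t 5.950 notch 150.5 score 116
t 6.000 notch 150.6 score 118
t 6.050 notch 150.6 score 118
t 6.100 notch 32.7 score 153
t 6.150 notch 24.5 score 148
t 6.200 notch 16.4 score 155
[ 0.54275873 -0.10423148  0.09683835] [-0.65653041  0.43645005 -0.23294296]
```

```bash
python3 -m creep '{"slide":[[0,0,0.003],[0,0,0.002],[0,0,0.0002],[0,0,0],[0,0,-0.003]],"twist":[0,0,0,0,0]}'
python3 - <<'E'
from h import *
p=track(4); print(manip.get_obs()["position"],manip.get_obs()["ft_force"])
E
```

```text
clock: 6.88
position: [0.5424, -0.1044, 0.0944]
ee_rot: [0.083, 0.997, -0.0, -0.0]
ft_force: [-0.3, -0.4, 0.3]
grip_width: 0.001
grasp_force: 0.0
t 6.875 notch -42.3 score 145
t 6.925 notch -42.2 score 145
t 6.975 notch -42.2 score 143
t 7.025 notch -42.1 score 144
[ 0.54263599 -0.10433079  0.09459084] [ 0.5575711   0.31371107 -1.01694444]
```

The first brake stopped the plate at -42°, harder than I expected. It travelled about 50° from the start of the call at 162°/s. I'll repeat the full cycle, and use that repeatable figure to time the second brake.

```bash
python3 -m creep '{"slide":[[0,-0.015,-0.003],[0,-0.03,0],[0,-0.025,0],[0,-0.008,0.003],[0,0,0.002],[0,0,0.002],[0,0,0],[0,0,0]],"twist":[0,0,0,0,0,0,0,0]}'
```

```text
clock: 8.07
position: [0.5297, -0.1807, 0.0908]
ee_rot: [0.083, 0.997, 0.0, -0.0]
ft_force: [-4.5, -1.4, 5.7]
grip_width: -0.003
grasp_force: 2.9
```

```bash
python3 -m creep '{"slide":[[0,0.006,0.001],[0,0.022,0],[0,0.033,-0.0005],[0,0.033,-0.002],[0,0.028,-0.008],[0,0.015,-0.01],[0,0.005,-0.005],[0,0,0]],"twist":[0,0,0,0,0,0,0,0]}'
python3 -m creep '{"slide":[[0,-0.01,0],[0,-0.02,0],[0,-0.02,0.004],[0,-0.015,0.006],[0,0,0.006],[0,0,0.002],[0,0,0],[0,0,0]],"twist":[0,0,0,0,0,0,0,0]}'
python3 - <<'E'
from h import *
p=track(6); print(manip.get_obs()["position"],manip.get_obs()["ft_force"])
E
```

```text
clock: 9.07
position: [0.5535, -0.0417, 0.1154]
ee_rot: [0.083, 0.997, -0.0, 0.0]
ft_force: [0.2, -0.1, -0.1]
grip_width: 0.003
grasp_force: 0.0
clock: 10.07
position: [0.5428, -0.1047, 0.0972]
ee_rot: [0.083, 0.997, 0.0, 0.0]
ft_force: [-0.4, -0.0, 0.6]
grip_width: 0.001
grasp_force: 0.0
t 10.075 notch -11.4 score 152
t 10.125 notch -19.8 score 163
t 10.175 notch -28.4 score 148
t 10.225 notch -36.9 score 143
t 10.275 notch -45.2 score 155
t 10.325 notch -53.7 score 153
[ 0.54259114 -0.10517755  0.09713821] [-0.45822102  0.03019931 -0.22420163]
```

```bash
python3 -m creep '{"slide":[[0,0,0],[0,0,0],[0,0,0],[0,0,0],[0,0,0],[0,0,0],[0,0,0],[0,0,0]],"twist":[0,0,0,0,0,0,0,0]}'
python3 -m creep '{"slide":[[0,0,0],[0,0,0],[0,0,0],[0,0,0],[0,0,0],[0,0,0]],"twist":[0,0,0,0,0,0]}'
python3 - <<'E'
from h import *
p=track(3); print(manip.get_obs()["position"],manip.get_obs()["ft_force"])
E
```

```text
clock: 11.38
position: [0.5425, -0.1053, 0.097]
ee_rot: [0.083, 0.997, 0.0, 0.0]
ft_force: [-0.2, 0.4, 0.3]
grip_width: -0.002
grasp_force: 0.0
clock: 12.12
position: [0.5425, -0.1053, 0.0971]
ee_rot: [0.083, 0.997, 0.0, 0.0]
ft_force: [-0.2, 0.1, 0.6]
grip_width: -0.002
grasp_force: 0.0
t 12.125 notch 20.7 score 148
t 12.175 notch 13.2 score 164
t 12.225 notch 6.0 score 151
[ 0.54249797 -0.10528261  0.09702729] [1.12352254 0.30394557 0.03185274]
```

```bash
python3 -m creep '{"slide":[[0,0,0],[0,0,0],[0,0,0],[0,0,0.0032],[0,0,0.0021],[0,0,0.0002],[0,0,0],[0,0,0]],"twist":[0,0,0,0,0,0,0,0]}'
python3 - <<'E'
from h import *
p=track(3); cv2.imwrite("pics/n1.png",cv2.resize(p[130:215,210:310],None,fx=6,fy=6,interpolation=2)); print(manip.get_obs()["position"],manip.get_obs()["ft_force"])
E
```

```text
clock: 13.28
position: [0.5425, -0.1055, 0.0916]
ee_rot: [0.083, 0.997, -0.0, 0.0]
ft_force: [-0.3, 0.0, 0.5]
grip_width: -0.001
grasp_force: 0.7
t 13.275 notch -99.1 score 133
t 13.325 notch -99.1 score 134
t 13.375 notch -99.1 score 134
[ 0.54254912 -0.10538508  0.09160722] [ 0.74922447 -0.11066934  0.37757601]
```

View pics/n1.png

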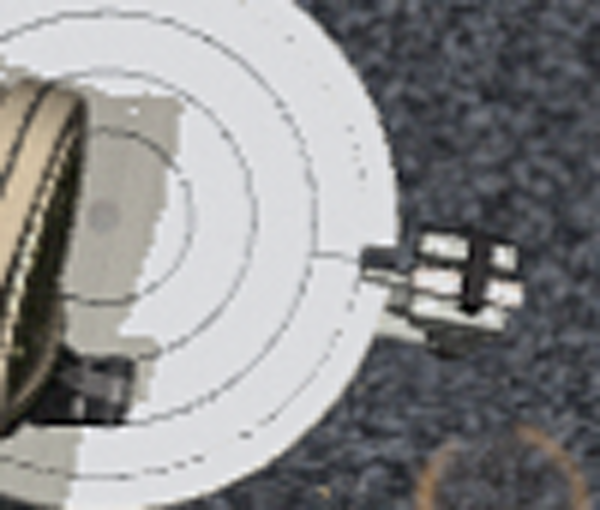

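The plate stopped at -99.1°. In the crop the notch is at (382,262), while the bolt line passes at about row 270 there, so the notch is about 1.3° (2.5 mm) short. I'll nudge it that little bit with the finger already resting on it, then lift.

```bash
python3 -m creep '{"slide":[[0,0,0.0004],[-0.0003,0.0007,0.0001],[-0.0004,0.0007,0],[0,0.0005,0],[0,0,0],[0,0,-0.0005]],"twist":[0,0,0,0,0,0]}'
python3 - <<'E'
from h import *
track(2); print(manip.get_obs()["position"],manip.get_obs()["ft_force"])
E
```

```text
clock: 14.18
position: [0.5436, -0.1036, 0.0915]
ee_rot: [0.083, 0.997, -0.0, 0.0]
ft_force: [-0.2, -0.5, 2.4]
grip_width: -0.001
grasp_force: 0.7
t 14.175 notch 150.5 score 117
t 14.225 notch 150.4 score 115
[ 0.54362067 -0.10361797  0.09154947] [ 0.76637914 -1.01616147  1.12757684]
```

```bash
python3 -m creep '{"slide":[[0,0,-0.002],[0,0,-0.01],[0,0,-0.03],[0,0,-0.03],[0,0,0]],"twist":[0,0,0,0,0]}'
python3 - <<'E'
from h import *
import h
p,_=manip.camera("top"); cv2.imwrite("pics/n2.png",cv2.resize(p[130:215,210:310],None,fx=6,fy=6,interpolation=2))
q=p.copy(); q[:,:225]=0; print(notch(q))
E
```

```text
clock: 14.9
position: [0.5448, -0.1038, 0.1663]
ee_rot: [0.083, 0.997, 0.0, 0.002]
ft_force: [-0.5, 0.3, -0.7]
grip_width: -0.002
grasp_force: 0.0
(np.float64(-100.37923532285318), np.float32(110.742744))
```

View pics/n2.png

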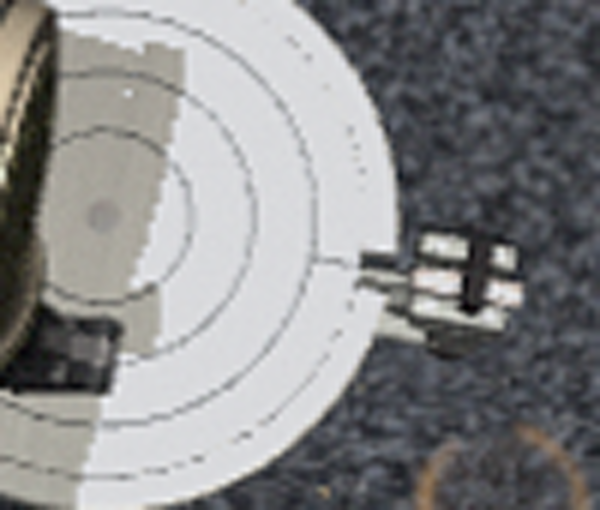

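The notch is now in line: the engraved line and the lock direction agree within about 0.1°, and it measures -100.4°. Next I go round to the outside of the tab.

```bash
python3 -m creep '{"slide":[[-0.01,-0.025,0],[-0.015,-0.045,0],[-0.015,-0.05,0],[-0.015,-0.05,0],[-0.015,-0.035,0],[-0.005,-0.015,0.01],[0,0,0.03],[0,0,0]],"twist":[0,0,0,0,0,0,0,0]}'
python3 - <<'E'
from h import *
o=manip.get_obs(); P=o["position"]; R=Ro.from_quat(o["ee_rot"]).as_matrix(); a=np.radians(-100.3); u=np.array([np.cos(a),np.sin(a),0])
T=np.r_[C,.106]+u*.187; print(P,o["ft_force"],"todo tool",R.T@(T-P))
E
```

```text
clock: 15.95
position: [0.5796, -0.3308, 0.1202]
ee_rot: [0.083, 0.997, 0.001, -0.003]
ft_force: [1.0, 1.6, 0.6]
grip_width: 0.002
grasp_force: 0.0
[ 0.57959222 -0.33080057  0.12022678] [1.00805906 1.56847373 0.57880386] todo tool [-0.00353569 -0.00268286  0.01420155]
```

```bash
python3 -m creep '{"slide":[[-0.0035,0,0.007],[0,0,0.007],[0,0,0],[0,0.006,0],[0,0.006,0],[0,0.005,0],[0,0.003,0],[0,0,0]],"twist":[0,0,0,0,0,0,0,0]}'
python3 - <<'E'
from h import *
o=manip.get_obs(); P=o["position"]; print(P,o["ft_force"],np.hypot(*(P[:2]-C)),np.degrees(np.arctan2(*(P[:2]-C)[::-1])))
p,_=manip.camera("top"); cv2.imwrite("pics/n3.png",cv2.resize(p[130:230,210:340],None,fx=6,fy=6,interpolation=2))
E
```

```text
clock: 16.95
position: [0.5879, -0.3135, 0.1097]
ee_rot: [0.083, 0.997, 0.0, 0.0]
ft_force: [0.1, -0.3, 0.8]
grip_width: -0.001
grasp_force: 0.0
[ 0.58788741 -0.31352852  0.10965979] [ 0.11859005 -0.33126958  0.84632891] 0.16592737281793427 -99.75450909063201
```

View pics/n3.png

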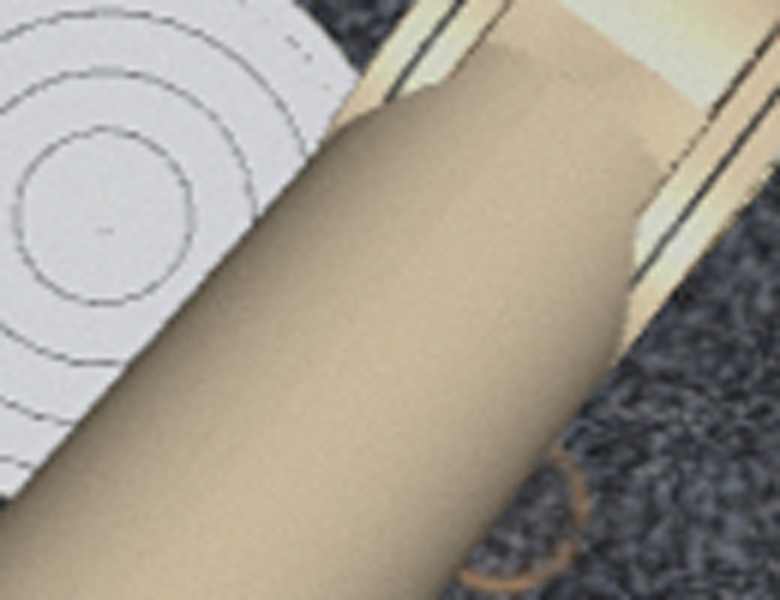

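```bash
python3 -m creep '{"slide":[[0,0.004,0],[0,0.004,0],[0,0.004,0],[0,0,0]],"twist":[0,0,0,0]}'; python3 -m creep '{"slide":[[0,0.003,0],[0,0.003,0],[0,0.002,0],[0,0,0]],"twist":[0,0,0,0]}'
```

```text
clock: 17.5
position: [0.5899, -0.3013, 0.1095]
ee_rot: [0.083, 0.997, 0.0, -0.0]
ft_force: [0.3, -0.1, 0.2]
grip_width: 0.002
grasp_force: 0.0
clock: 18.0
position: [0.5898, -0.2991, 0.11]
ee_rot: [0.085, 0.996, -0.003, 0.0]
ft_force: [1.0, -15.7, -3.0]
grip_width: 0.002
grasp_force: 6.3
```

Stopped firmly at 15.7 N with the TCP at r = 0.151, past where the rim would have blocked it. I'll back off and look.

```bash
python3 -m creep '{"slide":[[0,-0.01,0],[0,-0.02,0],[0,-0.01,-0.03],[0.02,0,-0.05],[0.05,0,-0.03],[0.05,0,0],[0.05,0,0],[0.03,0,0]],"twist":[0,0,0,0,0,0,0,0]}'
python3 - <<'E'
from h import *
p,_=manip.camera("top"); cv2.imwrite("pics/n4.png",cv2.resize(p[130:215,210:310],None,fx=6,fy=6,interpolation=2))
E
```

```text
clock: 19.0
position: [0.3849, -0.3007, 0.2197]
ee_rot: [0.084, 0.996, 0.001, 0.0]
ft_force: [-0.1, -0.5, 0.8]
grip_width: 0.0
grasp_force: 0.0
```

View pics/n4.png

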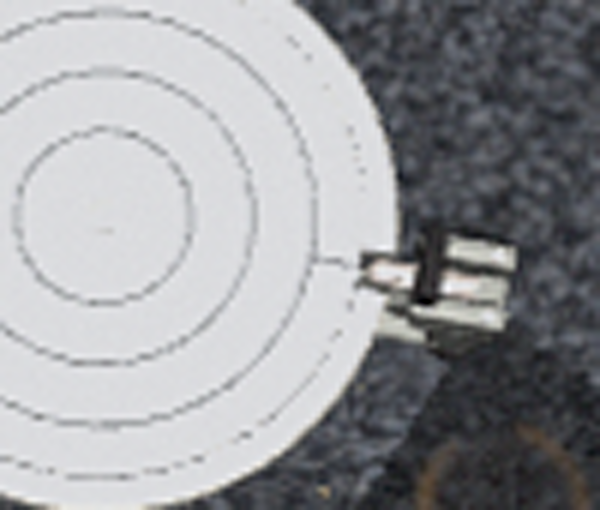

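The tab moved from crop x = 476 to 430, about 18 mm, so the bolt is home in the notch. The arm is clear of everything.

```bash
python3 -c "
from workcell import manip
print(manip.hand_in())"
```

```text
the job is handed in; nothing more can be done
None
```

I handed the job in at about 19 s. The plate spun freely at about half a turn a second, was braked by a light touch (first try stopped off the mark, so I spun it again; after the second I nudged it 1.3° into line), and the bolt is about 18 mm in, fully home in the notch; the cup and spoons were not touched.

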